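Find the hidden release notch and pop the control-box hatch

TASK

The grey hatch of the black control box is opened by a release plate that lies hidden in a notch somewhere along the box's black front edge. Rest a fingertip on the yellow-and-black tape at the left end of that edge, slide it along the edge until it drops into the notch, press the plate inside fully down so that the hatch pops up and stays ajar, then draw the finger out. Nothing is to be gripped or lifted: do not touch the hatch or its handle, and leave the bottle, flange, bin and wrench where they are.

Things in the scene. Friction and masses are not known exactly. Their poses are not given: they have to be found in the camera images.
- housing: Black control box fixed on the bench, 300 (x) x 460 (y) x 90 mm high, origin at the centre of its underside; front (toward the robot) at its x = -150 mm, +y to the robot's left. Its front edge is the level top band from x = -150 to -105 mm. A black strip is let into this band from y = +85 to -105 mm, its top 0.5 mm lower; in it is the notch. Behind the band the top goes on level.
- release (a joint): The release plate, the floor of the notch, which it fills: 0 = up (as found, its top 12 mm below the strip's top), 0.008 m = fully down (20 mm below). It goes straight down under about 6 to 15 N, stays where it is left, and raises the hatch in step with it.
- hatch: Grey hatch, 180 (x) x 220 (y) x 8 mm, lying on the box's top, with a steel bow handle (to 34 mm above its underside). Origin on its hinge at the far edge, at box (120, 0, 93.5) mm; it reaches 180 mm along its own -x, so its front rim is at box x = -60 mm. Level when shut; with the plate fully down it is tilted up about 0.18 rad, front rim about 32 mm higher.
- edge_start (a point): Point on the box's top in the middle of the yellow-and-black tape (32 mm wide, box y = 119 to 151 mm) at the left end of the front edge: box (-130, 135, 90) mm. Its axes are the box's.
- edge_finish (a point): Point on the box's top at the right end of the strip: box (-130, -105, 90) mm. On the line from edge_start to here lies the one notch: 50 mm long along y, as wide as the band (open to the front, closed behind at box x = -105 mm), upright walls. Its centre is anywhere from box y = +45 to -70 mm, different every time and not reported.
- bottle: Closed clear bottle, 60 mm across, 160 mm tall, standing on the left or right wing of the box's top beside the hatch; origin at the centre of its underside. Leave alone.
- flange: Aluminium flange, 80 mm disc 14 mm thick with a 44 mm boss, 30 mm high in all, lying on the other wing; origin at the centre of its underside. Leave alone.
- bin: Open blue parts bin, 100 x 140 x 60 mm, on the bench to the robot's right; origin at the centre of its underside. Leave alone.
- wrench: Steel wrench lying on the bench at the robot's left, under 20 mm high; it lies along its own x. Leave alone.

How it is judged:
By the outcome, as a careful person would: the job done as asked, in the order asked, and still so for the second after the job is handed in, with the robot touching nothing.
It also fails if it takes over 58 s, if anything falls off the work surface, if the arm or the gripper's body presses on something with over 40 N, if the wrist force passes 120 N, or if a joint passes its speed limit or range.

ROBOT

A 7-joint arm with a two-finger parallel gripper is mounted at the origin on the work surface. World frame = base frame: x ahead of the robot, y to its left, z up, the work surface at z = 0. Lengths are in m, angles in rad, forces in N, time in s.
With the tool pointing down it reaches from about 0.425 to 0.8 m from the base axis. Payload 8.3 kg.
Tool frame: the origin (TCP) lies at the very end of the fingers, on their centre line; the grasp point (between the pads) lies 19 mm behind it; z points along the fingers, y is the line along which they close (so a half turn about z gives the same grasp; the last joint's range is limited). The gripper opens to 85 mm and grips with 20 to 120 N. Pads are 22 mm wide; open, the fingers measure 114 mm over their backs; the gripper's body (76 mm by 85 mm) begins 54 mm behind the grasp point. The pads swing forward as they close: fully open they stand 13 mm farther back than shut.
Start: joints at [-1.278, 0.383, 0.016, 1.37, -0.006, 1.388, -0.046], TCP at [0.218, 0.586, 0.231] pointing down, gripper open.
Joint ranges: [-2.95, 2.95], [-0.25, 2.06], [-1.52, 1.56], [0.18, 2.33], [-1.44, 4.58], [0.02, 2.06], [-3.01, 3.01]. Speed limits (rad/s): [2.39, 2.39, 3.01, 3.01, 3.14, 3.14, 3.14].

INTERFACE

Orientations are given as a rotation vector (axis times angle).
In Python, from plant import robot gives the robot as it stands.
- The arm moves only by the tool apply_moves, never from a script. Its argument "motion" is a list of rows, each an object of numbers: "gripper": the closure, from 0 (fully open) to 1 (shut); "dx", "dy", "dz": the shift along the tool's x, y, z in cm; "yaw": the turn about the tool's z in rad. In form: [{"gripper": .., "dx": .., "dy": .., "dz": .., "yaw": ..}, ...]. A call has 1 to 5 rows; each row is the pose to reach, as a shift and turn from the pose commanded when the call began, along the tool's axes at that moment; what a row does not reach only later rows make up. A row lasts 1/8 s, in which the tool goes at most 62.5 mm and 10.7 degrees, less where a joint would pass 70% of its speed; a pose out of reach is approached as far as the arm can. A call with a gripper value outside its range is refused whole. The fingers move at their own pace and stop on an object; "grip_force" is the grip in N (left out, the last holds). Time passes only in rows, so rows that repeat a pose let the fingers close. It gives the time, the measured TCP pose, the force, the opening and the grip force at its end, in the units of the state.
- robot.sense(): the state, without advancing time (a new reading comes with each control period).
- robot.camera(name): name is "side" or "top" or "wrist"; returns a dict with "pixels" (420x560x3 uint8, red, green, blue), "mtx" (3x3 intrinsics, pixels), "k1" (the pictures are not rectified: a ray, as slopes to the right and down, at radius r is drawn at 1 + k1 r^2 times it, then the intrinsics apply), "extrinsics" (4x4, takes a point from camera to world coordinates). Camera axes: x right, y up, looking along -z (the intrinsics and any distortion apply to the point x, -y, -z); pixel columns grow to the right and rows downward; lengths in m; the calibration is good to about 2 mm. A picture is of the moment at which its call begins. There is no depth.
- robot.sign_off(): hands the job in; it is judged then, once.
Trained networks look in a picture, given as the dict that the camera call returned (one of the last four; its "shot" number tells which), for a name from the list of things; names that differ only in an ending like _2 or _b are one class to them, and where a whole thing is asked for, a point or a joint stands for the part that bears it (a point fixed in the world has none). Each returns a list of dicts, best first, with "conf" (0 to 1); they miss things now and then, are a little off and sometimes report something else, mostly with a low value. They report only what shows in the picture. A call takes as long as a camera call.
- robot.spot_in(picture, query): "at" ([column, row] in pixels, amid what is visible of it).
- robot.trace(picture, query): "region" (420x560 bool, what is visible of it) and "at" ([column, row] in pixels, amid what is visible of it).
- robot.pinpoint(picture, query): "at" ([column, row] in pixels: a listed point, or the origin of a listed thing).
The state is a dict: "time": time; "joints": joint angles; "joint_vel": joint speeds; "tau": joint torques, N m; "position": TCP position; "ee_rot": TCP orientation; "wrist_force": force on the tool from outside, world axes, zero at the start; "ft_torque": the same for the moment, N m; "gripper_width": opening from 0.0 (shut) to 1.0 (fully open); "finger_force": force on a finger pad.
Only numpy, scipy, OpenCV 4.12 (cv2) and the standard library are available. Lean on these libraries where they do the work, as an engineer would, in place of code of your own. Each camera call takes 0.05 s, during which the arm holds its last target. There are 200 camera calls.

## Working session

There is one attempt and no reset: what is moved stays moved. The work goes in short steps, Python scripts to look and compute and a tool call to move; the robot and the scene stay as the last step left them, time stands still between calls to the robot, and variables do not carry over. Pictures are saved under pics/ and viewed, at most 10 in all, crops included, and the job is handed in when it is done.

Besides the shell and the picture viewer there is one more tool, called after "Emit:" as a command line: name --argument value ..., lists and objects as JSON in quotes. apply_moves: Moves the arm, as the interface text tells. Its arguments: {"type":"object","properties":{"motion":{"type":"array"},"grip_force":{"type":"number"}},"required":["motion"]}

```bash
mkdir -p pics
cat > h.py <<'E'
import numpy as np, cv2
from scipy.spatial.transform import Rotation as R
from plant import robot
def ray(c,px):
    K=c["mtx"];s=np.array([(px[0]-K[0][2])/K[0][0],(px[1]-K[1][2])/K[1][1]]);u=s.copy()
    for _ in range(30): u=s/(1+c["k1"]*(u@u))
    E=np.array(c["extrinsics"]);d=E[:3,:3]@np.array([u[0],-u[1],-1]);return E[:3,3],d/np.linalg.norm(d)
def atz(c,px,z):
    o,d=ray(c,px);return o+d*(z-o[2])/d[2]
def tri(a,b):
    (o,d),(p,e)=a,b
    s=np.linalg.lstsq(np.c_[d,-e],p-o,rcond=None)[0]
    q,r=o+s[0]*d,p+s[1]*e;return (q+r)/2,np.linalg.norm(q-r)
def proj(c,P):
    E=np.array(c["extrinsics"]);q=E[:3,:3].T@(np.array(P)-E[:3,3]);u=np.array([q[0],-q[1]])/-q[2]
    u=u*(1+c["k1"]*(u@u));K=c["mtx"];return [K[0][0]*u[0]+K[0][2],K[1][1]*u[1]+K[1][2]]
def save(c,n): cv2.imwrite("pics/"+n,np.array(c["pixels"])[:,:,::-1])
E
python3 - <<'E'
from h import *
s=robot.sense();print(s["position"],s["ee_rot"],s["wrist_force"],s["gripper_width"],s["time"])
print(R.from_rotvec(s["ee_rot"]).as_matrix().round(3))
C={n:robot.camera(n) for n in("side","top")}
for n in C: save(C[n],n+"1.png")
for q in["edge_start","edge_finish","housing","hatch","bottle","flange","bin","wrench"]:
    P={}
    for n in C:
        r=robot.pinpoint(C[n],q)
        if r: P[n]=r[0]["at"];print(q,n,np.round(r[0]["at"],1),round(r[0]["conf"],2),atz(C[n],r[0]["at"],.09).round(3))
    if len(P)==2: print("   tri",[np.round(v,4) for v in tri(ray(C["side"],P["side"]),ray(C["top"],P["top"]))])
E
```

```text
[0.21751615 0.58537934 0.23025986] [-5.55771628e-01 -3.09174902e+00  3.07042976e-03] [-0.10219193  0.50454756 -0.0091109 ] 1.0000923870126288 0.0
[[-0.937  0.348 -0.001]
 [ 0.348  0.937 -0.002]
 [-0.    -0.002 -1.   ]]
edge_start side [238.5 179. ] 0.89 [0.509 0.158 0.09 ]
edge_start top [407.7 266.3] 0.69 [ 0.346 -0.448  0.09 ]
   tri [array([ 0.3241, -0.3607,  0.3969]), np.float64(0.044)]
edge_finish side [250.6 223.2] 0.56 [ 0.444 -0.067  0.09 ]
edge_finish top [273.8 233.5] 0.76 [ 0.453 -0.064  0.09 ]
   tri [array([ 0.4497, -0.0624,  0.0856]), np.float64(0.0072)]
housing side [289.  224.2] 0.71 [ 0.527 -0.118  0.09 ]
housing top [253.6 187.8] 0.89 [ 0.589 -0.008  0.09 ]
   tri [array([ 0.6001, -0.0014, -0.0052]), np.float64(0.0118)]
hatch side [330.9 191.1] 0.6 [ 0.712 -0.032  0.09 ]
hatch top [257.3 145.4] 0.77 [ 0.717 -0.022  0.09 ]
   tri [array([ 0.7191, -0.0216,  0.0826]), np.float64(0.0006)]
bottle side [298.8 162.9] 0.64 [0.721 0.164 0.09 ]
flange side [334.7 226.9] 0.67 [ 0.622 -0.182  0.09 ]
flange top [156.2 296.5] 0.32 [0.281 0.279 0.09 ]
   tri [array([0.4748, 0.0709, 0.0927]), np.float64(0.5569)]
bin side [292.2 381.4] 0.63 [ 0.31  -0.515  0.09 ]
bin top [407.3 267.2] 0.78 [ 0.344 -0.447  0.09 ]
   tri [array([ 0.3418, -0.4671,  0.0089]), np.float64(0.0053)]
wrench side [154.1 202.9] 0.56 [0.253 0.146 0.09 ]
wrench top [156.2 296.1] 0.82 [0.282 0.279 0.09 ]
   tri [array([ 0.2779,  0.3019, -0.0041]), np.float64(0.0003)]
```

View pics/top1.png

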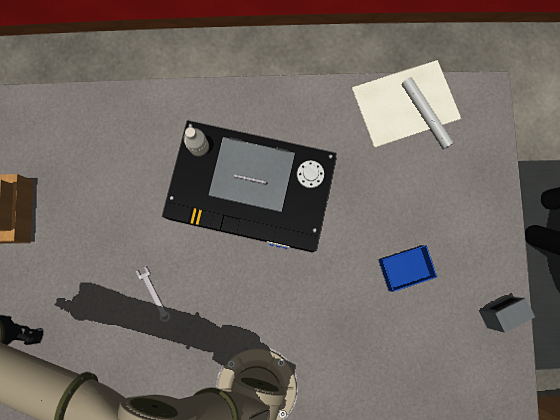

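View pics/side1.png

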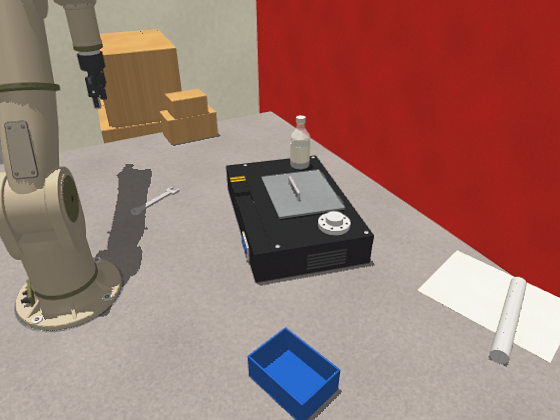

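```bash
cat > fit.py <<'E'
from h import *
from scipy.optimize import least_squares
T=robot.camera("top");S=robot.camera("side")
res=[]
def yel(c,b):
    p=np.array(c["pixels"]).astype(int);m=(p[...,0]>150)&(p[...,1]>110)&(p[...,2]<90)
    z=np.zeros_like(m);z[b[1]:b[3],b[0]:b[2]]=1;m&=z;y,x=np.nonzero(m);return [x.mean(),y.mean()]
yt,ys=yel(T,(180,200,215,235)),yel(S,(220,165,255,195))
print(yt,ys,tri(ray(T,yt),ray(S,ys)))
obs=[(T,yt,(-.13,.135,.09)),(S,ys,(-.13,.135,.09))]
for c,q,L in[(T,"edge_finish",(-.13,-.105,.09)),(S,"edge_finish",(-.13,-.105,.09)),(T,"hatch",(.12,0,.0935)),(S,"hatch",(.12,0,.0935)),(T,"housing",(0,0,0))]:
    r=robot.pinpoint(c,q)
    if r: obs.append((c,r[0]["at"],L))
for px,L in [((189,121),(.15,.23,.09)),((336,155),(.15,-.23,.09)),((316,251),(-.15,-.23,.09)),((163,216),(-.15,.23,.09))]: obs.append((T,px,L))
W=lambda p,L:(R.from_euler("z",p[2]).as_matrix()@L)+[p[0],p[1],0]
f=lambda p:np.concatenate([np.subtract(proj(c,W(p,L)),px) for c,px,L in obs])
s=least_squares(f,[.6,0,-.2],loss="soft_l1",f_scale=1.5);print(s.x.round(4));print(f(s.x).reshape(-1,2).round(1))
for y in(.135,.045,-.07,-.105):print(y,W(s.x,(-.13,y,.09)).round(4))
np.save("box.npy",s.x)
p=np.array(T["pixels"])[190:265,155:330,::-1];p=np.clip(cv2.resize(p,None,fx=4.4,fy=4.4,interpolation=2).astype(float)*2.2,0,255)
q=np.array(S["pixels"])[150:285,215:290,::-1];q=np.clip(cv2.resize(q,None,fx=4.4,fy=4.4,interpolation=2).astype(float)*2.2,0,255)
cv2.imwrite("pics/ct.png",p);cv2.imwrite("pics/cs.png",q)
E
python3 fit.py
```

```text
[np.float64(195.84), np.float64(215.84)] [np.float64(237.38636363636363), np.float64(178.6590909090909)] (array([0.50948963, 0.16346995, 0.08884638]), np.float64(0.002944818564881199))
[ 0.5994  0.0017 -0.2539]
[[-0.8  1.1]
 [-0.4 -0.5]
 [-0.9  2.6]
 [ 1.7  1. ]
 [ 1.5 -2.3]
 [ 0.9 -1.5]
 [-1.5 -1.2]
 [ 1.2 -1.9]
 [-0.4  0.8]
 [-0.9  0.3]]
0.135 [0.5075 0.1651 0.09  ]
0.045 [0.4849 0.078  0.09  ]
-0.07 [ 0.456  -0.0334  0.09  ]
-0.105 [ 0.4472 -0.0672  0.09  ][ WARN:0@1.591] global loadsave.cpp:1063 imwrite_ Unsupported depth image for selected encoder is fallbacked to CV_8U.
```

View pics/ct.png

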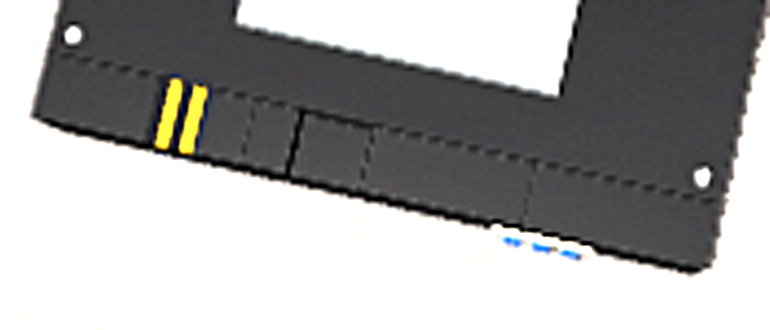

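The top crop shows the tape's yellow stripes at crop (182,115). The notch outline runs from about column 297 to 368, near box y ≈ +28. The box pose fits at about 3 mm. I'll approach the tape with the fingers shut.

Emit:
apply_moves --motion '[{"gripper": 1,"dx": -4.5,"dy": -3.1,"dz": 0,"yaw": -0.05},{"gripper": 1,"dx": -9,"dy": -6.2,"dz": 1,"yaw": -0.1},{"gripper": 1,"dx": -13.5,"dy": -9.3,"dz": 2,"yaw": -0.1},{"gripper": 1,"dx": -18,"dy": -12.4,"dz": 3,"yaw": -0.1},{"gripper": 1,"dx": -22.5,"dy": -15.5,"dz": 4,"yaw": -0.1}]'

```text
time: 1.88
position: [0.3755, 0.3606, 0.1912]
ee_rot: [0.401, 3.116, 0.001]
wrist_force: [0.9, -0.3, -0.9]
gripper_width: -0.001
finger_force: 0.0
```

```bash
cat > d.py <<'E'
from h import *
import sys
p=np.load("box.npy");s=robot.sense();M=R.from_rotvec(s["ee_rot"]).as_matrix();Z=R.from_euler("z",p[2]).as_matrix()
b=Z.T@(np.array(s["position"])-[p[0],p[1],0])
print("t",round(s["time"],2),"pos",np.round(s["position"],4),"box mm",(b*1e3).round(1),"F box",(Z.T@s["wrist_force"]).round(1))
print("tool in box",(Z.T@M).round(3).tolist(),s["gripper_width"])
t=np.array([float(v)/1e3 for v in sys.argv[1:4]]);print("shift cm",(M.T@Z@(t-b)*100).round(2))
E
python3 d.py -130 135 120
```

```text
t 1.88 pos [0.3755 0.3606 0.1912] box mm [-306.9  291.1  191.2] F box [ 1.  -0.1 -0.9]
tool in box [[-1.0, 0.002, 0.0], [0.002, 1.0, 0.001], [-0.0, 0.001, -1.0]] -0.0011368688614898953
shift cm [-17.72 -15.59   7.12]
```

Emit:
apply_moves --motion '[{"gripper": 1,"dx": -3.6,"dy": -3.1,"dz": 1},{"gripper": 1,"dx": -7.2,"dy": -6.2,"dz": 2},{"gripper": 1,"dx": -10.8,"dy": -9.3,"dz": 3},{"gripper": 1,"dx": -14.4,"dy": -12.4,"dz": 4},{"gripper": 1,"dx": -17.7,"dy": -15.6,"dz": 5}]'

```text
invalid input at $.motion[0]: expected keys gripper, dx, dy, dz, yaw
```

Emit:
apply_moves --motion '[{"gripper": 1},{"gripper": 1}]'

```text
invalid input at $.motion[0]: expected keys gripper, dx, dy, dz, yaw
```

```bash
python3 d.py -130 135 95
python3 - <<'E'
from h import *
c=robot.camera("wrist");save(c,"w1.png")
for q in("edge_start","edge_finish"):
    for r in robot.pinpoint(c,q)[:1]:print(q,r,atz(c,r["at"],.09).round(4))
p=np.array(c["pixels"]).astype(int);m=(p[...,0]>150)&(p[...,1]>110)&(p[...,2]<90);y,x=np.nonzero(m)
if len(x):print("yellow",len(x),x.mean(),y.mean(),atz(c,(x.mean(),y.mean()),.09))
E
```

```text
t 1.88 pos [0.3755 0.3606 0.1912] box mm [-306.9  291.1  191.2] F box [ 1.  -0.1 -0.9]
tool in box [[-1.0, 0.002, 0.0], [0.002, 1.0, 0.001], [-0.0, 0.001, -1.0]] -0.0011368688614898953
shift cm [-17.72 -15.59   9.62]
```

View pics/w1.png

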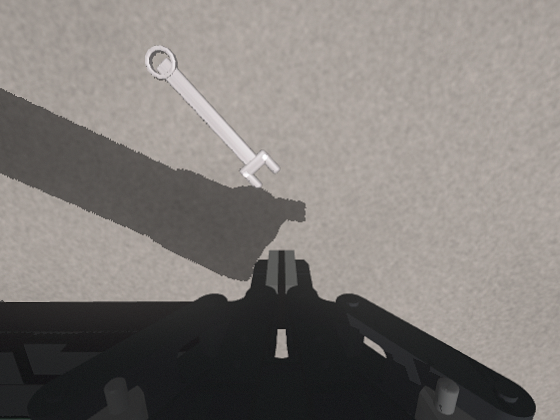

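The wrist picture shows the wrench at (210,110), the shut fingers at (282,270) and the box's edge only at the lower left. Both moves were refused because some keys were missing, so I'll send them again with all keys.

Emit:
apply_moves --motion '[{"gripper": 1,"dx": -3.6,"dy": -3.1,"dz": 1,"yaw": 0},{"gripper": 1,"dx": -7.2,"dy": -6.2,"dz": 2,"yaw": 0},{"gripper": 1,"dx": -10.8,"dy": -9.3,"dz": 3,"yaw": 0},{"gripper": 1,"dx": -14.4,"dy": -12.4,"dz": 4,"yaw": 0},{"gripper": 1,"dx": -17.7,"dy": -15.6,"dz": 5,"yaw": 0}]'

```text
time: 2.65
position: [0.5071, 0.167, 0.1413]
ee_rot: [0.397, 3.116, 0.001]
wrist_force: [-0.0, 0.3, 0.4]
gripper_width: -0.0
finger_force: 0.0
```

Emit:
apply_moves --motion '[{"gripper": 1,"dx": 0,"dy": 0,"dz": 0,"yaw": 0},{"gripper": 1,"dx": 0,"dy": 0,"dz": 0,"yaw": 0}]'

```text
time: 2.9
position: [0.506, 0.1682, 0.1414]
ee_rot: [-0.398, -3.116, -0.001]
wrist_force: [-0.0, 0.5, 0.2]
gripper_width: 0.002
finger_force: 0.0
```

```bash
python3 d.py -130 135 95
python3 - <<'E'
from h import *
c=robot.camera("wrist");save(c,"w2.png")
for q in("edge_start","edge_finish"):
    for r in robot.pinpoint(c,q)[:1]:print(q,r,atz(c,r["at"],.09).round(4))
p=np.array(c["pixels"]).astype(int);m=(p[...,0]>150)&(p[...,1]>110)&(p[...,2]<90);y,x=np.nonzero(m)
if len(x):print("yellow",len(x),x.mean(),y.mean(),atz(c,(x.mean(),y.mean()),.09))
E
```

```text
t 2.9 pos [0.506  0.1682 0.1414] box mm [-132.2  137.6  141.4] F box [-0.1  0.4  0.2]
tool in box [[-1.0, 0.0, -0.0], [0.0, 1.0, 0.001], [0.0, 0.001, -1.0]] 0.001554470270025753
shift cm [-0.22 -0.26  4.64]
edge_start {'at': [279.5, 233.9], 'conf': 0.78} [0.5091 0.1665 0.09  ]
yellow 992 274.62600806451616 229.25504032258064 [0.50478719 0.16399806 0.09      ]
```

View pics/w2.png

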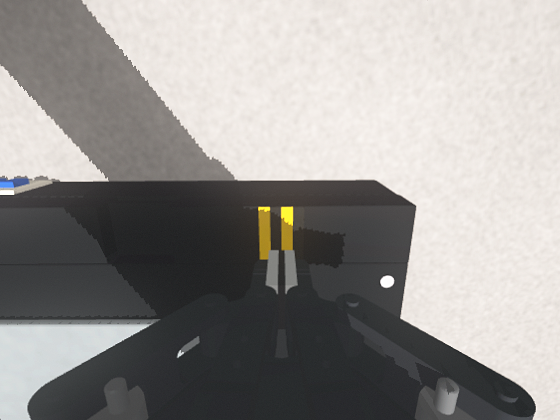

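Run:
```python
from h import *
c=robot.camera("wrist");p=np.load("box.npy");Z=R.from_euler("z",p[2]).as_matrix()
for px in[(277,206),(390,206),(390,264),(240,206),(240,263),(258,230),(294,230),(415,206)]:print(px,(Z.T@(atz(c,px,.09)-[p[0],p[1],0])*1e3).round(1))
```

```text
(277, 206) [-149.9  135.3   90. ]
(390, 206) [-150.  214.   90.]
(390, 264) [-104.9  219.2   90. ]
(240, 206) [-149.9  109.6   90. ]
(240, 263) [-105.6  107.7   90. ]
(258, 230) [-131.9  121.7   90. ]
(294, 230) [-132.   147.4   90. ]
(415, 206) [-150.   231.4   90. ]
```

The box pose now checks to about 1 mm against the front edge, the groove and the corner. I'll descend onto the tape.

Emit:
apply_moves --motion '[{"gripper": 1,"dx": -0.1,"dy": -0.2,"dz": 2,"yaw": 0},{"gripper": 1,"dx": -0.2,"dy": -0.2,"dz": 3.8,"yaw": 0},{"gripper": 1,"dx": -0.2,"dy": -0.2,"dz": 4.5,"yaw": 0},{"gripper": 1,"dx": -0.2,"dy": -0.2,"dz": 4.7,"yaw": 0},{"gripper": 1,"dx": -0.2,"dy": -0.2,"dz": 4.7,"yaw": 0}]'

```text
time: 3.72
position: [0.508, 0.1644, 0.0948]
ee_rot: [0.4, 3.115, 0.001]
wrist_force: [-1.1, 0.5, -0.4]
gripper_width: -0.001
finger_force: 0.0
```

Emit:
apply_moves --motion '[{"gripper": 1,"dx": 0,"dy": 0,"dz": 0.1,"yaw": 0},{"gripper": 1,"dx": 0,"dy": 0,"dz": 0.2,"yaw": 0},{"gripper": 1,"dx": 0,"dy": 0,"dz": 0.3,"yaw": 0},{"gripper": 1,"dx": 0,"dy": 0,"dz": 0.4,"yaw": 0}]'

```text
time: 4.22
position: [0.5078, 0.164, 0.0902]
ee_rot: [-0.401, -3.116, 0.0]
wrist_force: [0.1, 0.7, 0.0]
gripper_width: 0.002
finger_force: 0.0
```

```bash
python3 d.py -130 135 90
```

```text
t 4.22 pos [0.5078 0.164  0.0902] box mm [-129.4  134.    90.2] F box [-0.   0.8  0. ]
tool in box [[-1.0, 0.002, -0.0], [0.002, 1.0, -0.0], [0.0, -0.0, -1.0]] 0.0018248796906411918
shift cm [0.06 0.1  0.02]
```

Emit:
apply_moves --motion '[{"gripper": 1,"dx": 0,"dy": 0,"dz": 0.05,"yaw": 0},{"gripper": 1,"dx": 0,"dy": 0,"dz": 0.1,"yaw": 0},{"gripper": 1,"dx": 0,"dy": 0,"dz": 0.1,"yaw": 0}]'

```text
time: 4.6
position: [0.5078, 0.1641, 0.0902]
ee_rot: [0.401, 3.116, 0.001]
wrist_force: [-4.2, -1.0, 9.4]
gripper_width: -0.002
finger_force: 4.6
```

Emit:
apply_moves --motion '[{"gripper": 1,"dx": 0,"dy": -1,"dz": 0,"yaw": 0},{"gripper": 1,"dx": 0,"dy": -2,"dz": 0,"yaw": 0},{"gripper": 1,"dx": 0,"dy": -3,"dz": 0,"yaw": 0},{"gripper": 1,"dx": 0,"dy": -4,"dz": 0.02,"yaw": 0},{"gripper": 1,"dx": 0,"dy": -5,"dz": 0.05,"yaw": 0}]'

```text
time: 5.22
position: [0.4964, 0.1167, 0.0901]
ee_rot: [0.399, 3.113, 0.005]
wrist_force: [2.4, 5.3, 8.3]
gripper_width: 0.001
finger_force: 3.8
```

```bash
python3 d.py -130 60 90
```

```text
t 5.22 pos [0.4964 0.1167 0.0901] box mm [-128.6   85.4   90.1] F box [1.  5.7 8.3]
tool in box [[-1.0, 0.001, 0.003], [0.001, 1.0, 0.003], [-0.003, 0.003, -1.0]] 0.0009495790824730912
shift cm [ 0.14 -2.54 -0.  ]
```

Emit:
apply_moves --motion '[{"gripper": 1,"dx": 0.03,"dy": -0.7,"dz": 0.03,"yaw": 0},{"gripper": 1,"dx": 0.06,"dy": -1.4,"dz": 0.06,"yaw": 0},{"gripper": 1,"dx": 0.1,"dy": -2.1,"dz": 0.08,"yaw": 0},{"gripper": 1,"dx": 0.1,"dy": -2.8,"dz": 0.08,"yaw": 0},{"gripper": 1,"dx": 0.1,"dy": -3.4,"dz": 0.08,"yaw": 0}]'

```text
time: 5.85
position: [0.487, 0.084, 0.0894]
ee_rot: [0.399, 3.113, 0.004]
wrist_force: [1.1, 4.5, 7.4]
gripper_width: -0.003
finger_force: 3.1
```

```bash
python3 d.py -130 38 90
```

```text
t 5.85 pos [0.487  0.084  0.0894] box mm [-129.4   51.4   89.4] F box [-0.   4.6  7.4]
tool in box [[-1.0, 0.001, 0.003], [0.001, 1.0, 0.003], [-0.003, 0.003, -1.0]] -0.0034014113963706442
shift cm [ 0.06 -1.34 -0.06]
```

Emit:
apply_moves --motion '[{"gripper": 1,"dx": 0,"dy": -0.4,"dz": 0.02,"yaw": 0},{"gripper": 1,"dx": 0,"dy": -0.8,"dz": 0.04,"yaw": 0},{"gripper": 1,"dx": 0,"dy": -1.1,"dz": 0.05,"yaw": 0},{"gripper": 1,"dx": 0,"dy": -1.4,"dz": 0.05,"yaw": 0},{"gripper": 1,"dx": 0,"dy": -1.7,"dz": 0.05,"yaw": 0}]'

```text
time: 6.48
position: [0.4811, 0.0664, 0.0873]
ee_rot: [-0.401, -3.116, 0.0]
wrist_force: [-0.2, 0.2, 0.4]
gripper_width: -0.003
finger_force: 0.0
```

```bash
python3 d.py -130 28 90
```

```text
t 6.47 pos [0.4811 0.0664 0.0873] box mm [-130.7   32.8   87.3] F box [-0.3  0.2  0.4]
tool in box [[-1.0, 0.002, -0.0], [0.002, 1.0, -0.0], [0.0, -0.0, -1.0]] -0.0028250692761751903
shift cm [-0.07 -0.48 -0.27]
```

It dropped to z = 87.3 mm and the force went to zero, so the finger is in the notch. I'll centre it and go down to the plate.

Emit:
apply_moves --motion '[{"gripper": 1,"dx": 0,"dy": -0.3,"dz": 0.2,"yaw": 0},{"gripper": 1,"dx": 0,"dy": -0.4,"dz": 0.5,"yaw": 0},{"gripper": 1,"dx": 0,"dy": -0.4,"dz": 0.8,"yaw": 0},{"gripper": 1,"dx": 0,"dy": -0.4,"dz": 1.0,"yaw": 0},{"gripper": 1,"dx": 0,"dy": -0.4,"dz": 1.1,"yaw": 0}]'

```text
time: 7.1
position: [0.4802, 0.0628, 0.0768]
ee_rot: [-0.4, -3.116, -0.0]
wrist_force: [-2.5, -0.8, 8.8]
gripper_width: -0.002
finger_force: 4.1
```

```bash
python3 d.py -130 28 69
```

```text
t 7.1 pos [0.4802 0.0628 0.0768] box mm [-130.7   29.2   76.8] F box [-2.3 -1.4  8.8]
tool in box [[-1.0, 0.002, -0.0], [0.002, 1.0, 0.0], [0.0, 0.0, -1.0]] -0.002312773937388514
shift cm [-0.08 -0.12  0.78]
```

Contact with the plate is at about z = 77 mm, as expected. Now I'll press it.

Emit:
apply_moves --motion '[{"gripper": 1,"dx": 0,"dy": 0,"dz": 0.2,"yaw": 0},{"gripper": 1,"dx": 0,"dy": 0,"dz": 0.4,"yaw": 0},{"gripper": 1,"dx": 0,"dy": 0,"dz": 0.6,"yaw": 0},{"gripper": 1,"dx": 0,"dy": 0,"dz": 0.75,"yaw": 0},{"gripper": 1,"dx": 0,"dy": 0,"dz": 0.85,"yaw": 0}]'

```text
time: 7.72
position: [0.4803, 0.0629, 0.0694]
ee_rot: [-0.401, -3.116, -0.001]
wrist_force: [-11.6, -1.5, 28.3]
gripper_width: 0.0
finger_force: 13.9
```

```bash
python3 d.py -130 28 69
```

```text
t 7.72 pos [0.4803 0.0629 0.0694] box mm [-130.7   29.2   69.4] F box [-10.9  -4.3  28.3]
tool in box [[-1.0, 0.002, -0.0], [0.002, 1.0, 0.001], [0.0, 0.001, -1.0]] 0.0003688924261085752
shift cm [-0.07 -0.12  0.04]
```

Emit:
apply_moves --motion '[{"gripper": 1,"dx": 0,"dy": 0,"dz": 0.04,"yaw": 0},{"gripper": 1,"dx": 0,"dy": 0,"dz": 0.04,"yaw": 0}]'

```text
time: 7.98
position: [0.4803, 0.0628, 0.0694]
ee_rot: [-0.401, -3.116, -0.001]
wrist_force: [-11.3, -1.1, 25.4]
gripper_width: -0.001
finger_force: 12.4
```

Emit:
apply_moves --motion '[{"gripper": 1,"dx": 0,"dy": 0,"dz": -0.3,"yaw": 0},{"gripper": 1,"dx": 0,"dy": 0,"dz": -1.0,"yaw": 0},{"gripper": 1,"dx": 0,"dy": 0,"dz": -2.5,"yaw": 0},{"gripper": 1,"dx": 0,"dy": 0,"dz": -5.0,"yaw": 0},{"gripper": 1,"dx": 0.5,"dy": 0,"dz": -8.0,"yaw": 0}]'

```text
time: 8.6
position: [0.4754, 0.0638, 0.1488]
ee_rot: [-0.401, -3.116, 0.001]
wrist_force: [-0.0, -0.1, 0.7]
gripper_width: 0.003
finger_force: 0.0
```

Emit:
apply_moves --motion '[{"gripper": 1,"dx": 0,"dy": 3,"dz": -2,"yaw": 0},{"gripper": 1,"dx": 0,"dy": 6,"dz": -4,"yaw": 0},{"gripper": 1,"dx": 0,"dy": 9,"dz": -5,"yaw": 0},{"gripper": 1,"dx": 0,"dy": 12,"dz": -5,"yaw": 0},{"gripper": 1,"dx": 0,"dy": 12,"dz": -5,"yaw": 0}]'

```text
time: 9.22
position: [0.5057, 0.1829, 0.1982]
ee_rot: [0.394, 3.117, 0.001]
wrist_force: [0.2, -0.0, -0.1]
gripper_width: -0.0
finger_force: 0.0
```

```bash
python3 d.py -130 28 69;python3 - <<'E'
from h import *
S=robot.camera("side")
q=np.array(S["pixels"])[110:290,200:400,::-1];q=np.clip(cv2.resize(q,None,fx=3.3,fy=3.3,interpolation=2).astype(float)*1.6,0,255).astype(np.uint8);cv2.imwrite("pics/s2.png",q)
p=np.load("box.npy")
for a in(0,.18):
  for y in(.11,-.11):
    v=np.array([.12-.18*np.cos(a),y,.0935+.18*np.sin(a)]);u=proj(S,R.from_euler("z",p[2]).as_matrix()@v+[p[0],p[1],0]);print(a,y,((np.array(u)-[200,110])*3.3).round())
E
```

```text
t 9.22 pos [0.5057 0.1829 0.1982] box mm [-136.2  151.8  198.2] F box [ 0.2  0.  -0.1]
tool in box [[-1.0, -0.002, 0.0], [-0.002, 1.0, 0.001], [-0.0, 0.001, -1.0]] -0.0001490488039485061
shift cm [ -0.59 -12.39  12.91]
0 0.11 [203. 226.]
0 -0.11 [261. 360.]
0.18 0.11 [206. 193.]
0.18 -0.11 [265. 324.]
```

View pics/s2.png

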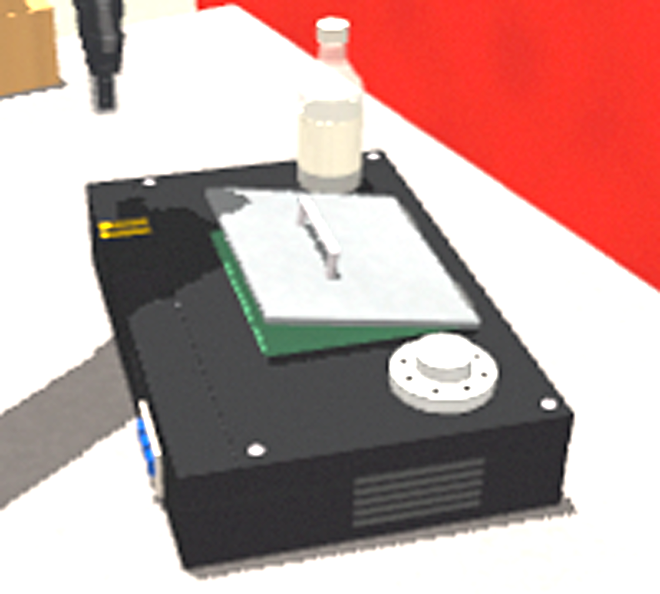

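The hatch is open: its front corners are at crop (207,190) and (265,322), matching the positions predicted for 0.18 rad. The bottle and flange are where they were, and the arm is clear.

```bash
python3 -c "
from plant import robot
print(robot.sign_off())"
```

```text
the job is handed in; nothing more can be done
None
```

Done: I slid the finger from the tape into the notch at about box y = +29 mm and pressed the plate fully down. The hatch stays ajar at about 0.18 rad, the finger is out and clear, and the job is handed in.

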